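Line up the leather-offcut jars by height after class

ROBOT

A 6-joint arm with a two-finger parallel gripper is mounted at the origin on the work surface. World frame = base frame: x ahead of the robot, y to its left, z up, the work surface at z = 0. Lengths are in m, angles in rad, forces in N, time in s.
With the tool pointing down it reaches from about 0.325 to 0.775 m from the base axis. Payload 5.5 kg.
Tool frame: the origin (TCP) lies at the very end of the fingers, on their centre line; the grasp point (between the pads) lies 19 mm behind it; z points along the fingers, y is the line along which they close (so a half turn about z gives the same grasp; the last joint's range is limited). The gripper opens to 88 mm and grips with 3 to 60 N. Pads are 20 mm wide; open, the fingers measure 115 mm over their backs; the gripper's body (75 mm by 178 mm) begins 61 mm behind the grasp point.
Start: joints at [-1.331, 0.091, 1.231, -0, 1.82, -0.057], TCP at [0.175, -0.574, 0.223] pointing down, gripper open.
Joint ranges: [-2.87, 2.87], [-0.86, 2.18], [0.17, 2.46], [-1.51, 4.65], [0.06, 2.69], [-2.65, 2.65]. Speed limits (rad/s): [2.57, 2.57, 3.01, 3.14, 3.14, 3.14].

INTERFACE

Orientations are given as a unit quaternion [x, y, z, w].
In Python, from plant import telemetry, cams, finish_job gives the robot as it stands.
- The arm moves only by the tool move_arm, never from a script. Its arguments are lists of equal length, an entry for each row: "dr": the turn, a rotation vector about the tool's x, y, z in degrees, a list of three; "offset": the shift along the tool's x, y, z in m, a list of three; "fingers": the finger opening in m, from 0 to 0.0878. In form: {"dr": [[ax, ay, az], ...], "offset": [[x, y, z], ...], "fingers": [fingers, ...]}. A call has 1 to 12 rows; each row is the pose to reach, as a shift and turn from the pose commanded when the call began, along the tool's axes at that moment; what a row does not reach only later rows make up. A row lasts 1/8 s, in which the tool goes at most 62.5 mm and 10.7 degrees, less where a joint would pass 70% of its speed; a pose out of reach is approached as far as the arm can. A call with a gripper value outside its range is refused whole. The fingers move at their own pace and stop on an object; the grip force is fixed at half the most. Time passes only in rows, so rows that repeat a pose let the fingers close. It gives the time, the measured TCP pose, the force, the opening and the grip force at its end, in the units of the state.
- telemetry.get_obs(): the state, without advancing time (a new reading comes with each control period).
- cams.read_camera(name): name is "scene" or "top" or "wrist"; returns the picture (400x640x3 uint8, red, green, blue); there is no depth.
- cams.calibration(name): a dict with "fx", "fy", "cx", "cy" (pixels), "distortion" ([k1, k2, p1, p2, k3] as OpenCV has them; the pictures are not rectified), "R" (3x3) and "t" (3): a world point X has camera coordinates R X + t. Camera axes: x right, y down, z forward; pixel columns grow to the right and rows downward; lengths in m; the calibration is good to about 2 mm. A picture is of the moment at which its call begins: read the wrist's pose just before it. calibration takes no time and is no camera call; for the wrist camera it gives the pose at the moment of the call.
- finish_job(): hands the job in; it is judged then, once.
The state is a dict: "clock": time; "qpos": joint angles; "qd": joint speeds; "joint_efforts": joint torques, N m; "tool_pos": TCP position; "tool_rot": TCP orientation; "ft_force": force on the tool from outside, world axes, zero at the start; "wrist_torque": the same for the moment, N m; "width": opening from 0.0 (shut) to 1.0 (fully open); "gripper_force": force on a finger pad.
Only numpy, scipy, OpenCV 4.12 (cv2) and the standard library are available. Lean on these libraries where they do the work, as an engineer would, in place of code of your own. Each camera call takes 0.05 s, during which the arm holds its last target. There are 200 camera calls.

TASK

Tidy the leathercraft table: stand the four lidded jars of offcuts on the row of four cork pads, one centred on each pad, in order of height from the shortest at the red-block end to the tallest at the other end. Keep the jars upright all the while, set them down rather than dropping them, leave them all standing free, and do not disturb the white pot of stamping tools.

Things in the scene. Friction and masses are not known exactly. Their poses are not given: they have to be found in the camera images.
- jar_yellow: The shortest jar: a loose, closed round glass jar with yellow leather offcuts inside and a flat steel lid with a yellow disc in its middle. 40 mm diameter, 60 mm high in all, the lid being the top 14 mm and 2 mm narrower than the glass; about 80 g. It stands upright on the table. Origin at the centre of its underside, z up along its axis.
- jar_orange: The second shortest jar: a loose, closed round glass jar with orange leather offcuts inside and a flat steel lid with a orange disc in its middle. 46 mm diameter, 78 mm high in all, the lid being the top 14 mm and 2 mm narrower than the glass; about 120 g. It stands upright on the table. Origin at the centre of its underside, z up along its axis.
- jar_blue: The second tallest jar: a loose, closed round glass jar with blue leather offcuts inside and a flat steel lid with a blue disc in its middle. 52 mm diameter, 96 mm high in all, the lid being the top 14 mm and 2 mm narrower than the glass; about 170 g. It stands upright on the table. Origin at the centre of its underside, z up along its axis.
- jar_black: The tallest jar: a loose, closed round glass jar with black leather offcuts inside and a flat steel lid with a black disc in its middle. 58 mm diameter, 116 mm high in all, the lid being the top 14 mm and 2 mm narrower than the glass; about 240 g. It stands upright on the table. Origin at the centre of its underside, z up along its axis.
- pad_a: Round cork pad, fixed, 64 mm diameter, 3 mm thick, lying flat on a fixed green cutting mat (130 x 470 mm, 3 mm thick). One of four alike in a straight row along the mat, about 92 mm from centre to centre: one end of the row. Origin at the centre of its underside (on the green mat, 3 mm above the table); a jar stands on its top, 3 mm above the origin. z up.
- pad_b: Round cork pad, fixed, 64 mm diameter, 3 mm thick, lying flat on a fixed green cutting mat (130 x 470 mm, 3 mm thick). One of four alike in a straight row along the mat, about 92 mm from centre to centre: second, between pad_a and pad_c. Origin at the centre of its underside (on the green mat, 3 mm above the table); a jar stands on its top, 3 mm above the origin. z up.
- pad_c: Round cork pad, fixed, 64 mm diameter, 3 mm thick, lying flat on a fixed green cutting mat (130 x 470 mm, 3 mm thick). One of four alike in a straight row along the mat, about 92 mm from centre to centre: third, between pad_b and pad_d. Origin at the centre of its underside (on the green mat, 3 mm above the table); a jar stands on its top, 3 mm above the origin. z up.
- pad_d: Round cork pad, fixed, 64 mm diameter, 3 mm thick, lying flat on a fixed green cutting mat (130 x 470 mm, 3 mm thick). One of four alike in a straight row along the mat, about 92 mm from centre to centre: the other end of the row. Origin at the centre of its underside (on the green mat, 3 mm above the table); a jar stands on its top, 3 mm above the origin. z up.
- red_block: Fixed red plastic block, 32 x 32 x 24 mm high, on the green cutting mat at one end of the row of pads, about 70 mm beyond the centre of the end pad (pad_a or pad_d, it varies). A like block of bare pale wood stands at the other end. Origin at the centre of its underside, z up.
- stamp_pot: White plastic pot, 68 mm diameter, bristling with steel stamping tools, about 130 mm high in all, 600 g, loose, standing beside the work to the robot's left. To be left alone. Origin at the centre of its underside, z up.
Things that resemble listed ones, but are neither listed nor needed, are in the scene too. What is shaped like the jar_blue but pink is not meant.

How it is judged:
By the outcome, as a careful person would: the job done as asked, in the order asked, and still so for the second after the job is handed in, with the robot touching nothing.
It also fails if it takes over 90 s, if anything falls off the work surface, if the arm or the gripper's body presses on something with over 40 N, if the wrist force passes 120 N, or if a joint passes its speed limit or range.

## Working session

There is one attempt and no reset: what is moved stays moved. The work goes in short steps, Python scripts to look and compute and a tool call to move; the robot and the scene stay as the last step left them, time stands still between calls to the robot, and variables do not carry over. Pictures are saved under pics/ and viewed, at most 14 in all, crops included, and the job is handed in when it is done.

Besides the shell and the picture viewer there is one more tool, called after "Request:" by a JSON object that holds its "name" and its "arguments". move_arm: Moves the arm, as the interface text tells. Its arguments: {"type":"object","properties":{"dr":{"type":"array","items":{"type":"array","items":{"type":"number"}}},"offset":{"type":"array","items":{"type":"array","items":{"type":"number"}}},"fingers":{"type":"array","items":{"type":"number"}}},"required":["dr","offset","fingers"]}

```bash
mkdir -p pics; ls; python3 - <<'E'
from plant import telemetry, cams
import cv2,json
for n in ("top","scene"):
    im=cams.read_camera(n); cv2.imwrite(f"pics/{n}0.png",im[:,:,::-1])
    c=cams.calibration(n); print(n,c)
o=telemetry.get_obs(); print(o)
E
```

```text
pics
top {'fx': 510.69768381002535, 'fy': 510.69768381002535, 'cx': 322.3705167801533, 'cy': 208.80733919171436, 'distortion': array([-0.15253137,  0.        ,  0.        ,  0.        ,  0.        ]), 'R': array([[-0.01192563, -0.99991083,  0.00600849],
       [-0.98523369,  0.01072376, -0.17087881],
       [ 0.17079914, -0.00795761, -0.98527373]]), 't': array([0.09061752, 0.5065947 , 1.25466175])}
scene {'fx': 387.6784348766098, 'fy': 387.6784348766098, 'cx': 320.47010568827284, 'cy': 198.92259129523333, 'distortion': array([0.01615711, 0.        , 0.        , 0.        , 0.        ]), 'R': array([[ 0.40065392,  0.91612679, -0.01371666],
       [ 0.79441624, -0.35480659, -0.49296565],
       [-0.4564858 ,  0.18661188, -0.86994064]]), 't': array([-0.28050395, -0.35466018,  1.10265808])}
{'clock': 0.1, 'qpos': array([-1.33067033e+00,  9.17820233e-02,  1.23175916e+00, -5.17059632e-05,
        1.81977434e+00, -5.66805407e-02]), 'qd': array([ 2.96275736e-05, -7.84412620e-04, -2.81039470e-03,  1.15774951e-03,
       -8.65865178e-04,  1.54306823e-03]), 'joint_efforts': array([ 2.61789624e-03, -4.47858489e+01, -4.07570243e+01,  6.99731056e-02,
        2.84316094e-02, -1.23203622e-04]), 'tool_pos': array([ 0.17541199, -0.57351655,  0.22162442]), 'tool_rot': array([ 9.89009001e-01,  1.47852807e-01, -1.03858515e-04, -8.55520162e-04]), 'ft_force': array([ 0.8935402 , -0.85956696, -0.41145816]), 'wrist_torque': array([ 0.00574714, -0.04617228, -0.04407351]), 'gripper_force': 0.0, 'width': 0.9976439732363875}
```

View pics/top0.png

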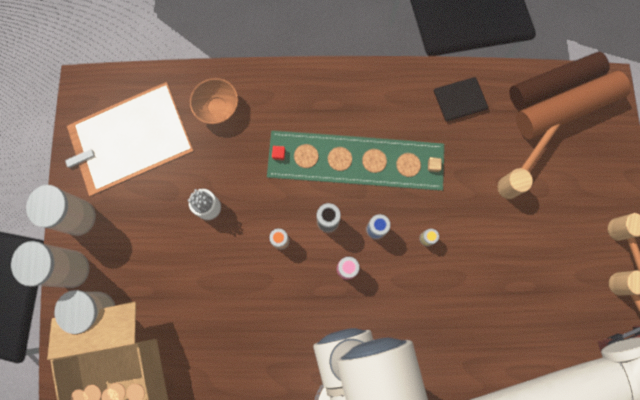

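View pics/scene0.png

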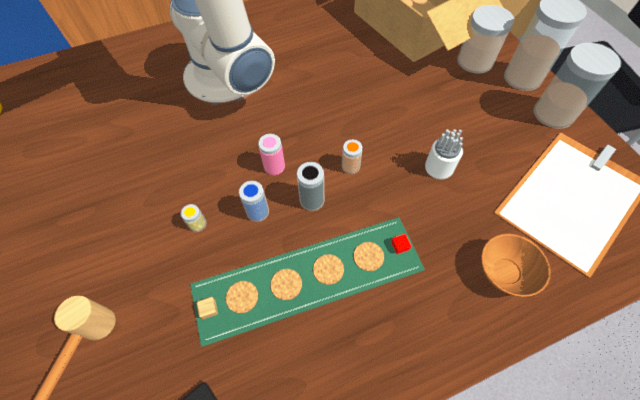

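The top view shows the red block at the left end, (278,153), which is +y. The pads run rightward from (306,156) to (408,165). The jar lids are orange (279,238), black (328,215), blue (379,225) and yellow (430,237), with the pink decoy at (348,268). I'll refine these with code, using the known heights.

```bash
cat > h.py <<'E'
from plant import telemetry, cams
import cv2, numpy as np
H=dict(yellow=.060,orange=.078,blue=.096,black=.116)
def ray(n,uv,z,c=None):
    c=c or cams.calibration(n)
    K=np.array([[c['fx'],0,c['cx']],[0,c['fy'],c['cy']],[0,0,1]])
    p=cv2.undistortPoints(np.array([[uv]],float),K,c['distortion'])[0,0]
    d=c['R'].T@np.array([p[0],p[1],1]); o=-c['R'].T@c['t']
    return (o+d*(z-o[2])/d[2])[:2]
def proj(n,X,c=None):
    c=c or cams.calibration(n)
    K=np.array([[c['fx'],0,c['cx']],[0,c['fy'],c['cy']],[0,0,1]])
    return cv2.projectPoints(np.array([X],float),cv2.Rodrigues(c['R'])[0],c['t'],K,c['distortion'])[0][0,0]
HS=dict(yellow=((24,120,120),(34,255,255)),orange=((6,180,150),(17,255,255)),blue=((105,150,80),(130,255,255)),black=((0,0,0),(180,255,60)),cork=((8,60,140),(20,170,255)))
def blob(im,kind,guess,r):
    hsv=cv2.cvtColor(im,cv2.COLOR_RGB2HSV); m=cv2.inRange(hsv,*HS[kind])
    k=np.zeros_like(m); cv2.circle(k,tuple(int(round(g)) for g in guess),r,255,-1); m&=k
    n,l,s,ce=cv2.connectedComponentsWithStats(m)
    if n<2: return None,0
    i=1+s[1:,4].argmax(); return ce[i],s[i,4]
E
python3 - <<'E'
from h import *
im={n:cv2.imread(f"pics/{n}0.png")[:,:,::-1].copy() for n in("top","scene")}
G=dict(top=dict(orange=(279,238),black=(328,215),blue=(379,225),yellow=(430,237)),scene=dict(orange=(352,147),black=(310,173),blue=(251,191),yellow=(190,212)))
P=dict(top=[(306,156),(340,159),(374,161),(408,165)],scene=[(369,256),(328,269),(286,284),(242,297)])
for n in im:
    for k,g in G[n].items():
        c,a=blob(im[n],k,g,9 if k=='black' else 10); print(n,k,c,a,c is not None and ray(n,c,H[k]).round(4))
    for g in P[n]:
        c,a=blob(im[n],'cork',g,18); print(n,'pad',c,a,c is not None and ray(n,c,.006).round(4))
print('red',ray('top',(278,153),.027),'pot',ray('top',(205,205),.07),'pink',ray('top',(348,267),.096))
cv2.imwrite('pics/crop.png',cv2.resize(im['top'][140:260,260:440,::-1],None,fx=4.4,fy=4.4,interpolation=cv2.INTER_CUBIC))
E
```

```text
top orange None 0 False
top black [328.11111111 214.40740741] 81 [0.4812 0.0718]
top blue [379.56756757 224.2027027 ] 74 [ 0.459  -0.0533]
top yellow [431.32432432 235.78378378] 37 [ 0.4331 -0.1874]
top pad [305.64125561 155.65246637] 446 [0.6585 0.1275]
top pad [339.48106904 158.45879733] 449 [0.6498 0.0373]
top pad [374.06473214 160.25      ] 448 [ 0.6441 -0.055 ]
top pad [408.19419643 164.45089286] 448 [ 0.6319 -0.1464]
scene orange [352.10810811 146.43243243] 74 [0.4334 0.1956]
scene black [309.78378378 172.37162162] 148 [0.4825 0.073 ]
scene blue [250.34848485 190.24242424] 132 [ 0.4605 -0.0515]
scene yellow [189.14942529 211.43678161] 87 [ 0.4344 -0.1847]
scene pad [368.36686391 256.12426036] 676 [0.6597 0.1283]
scene pad [328.00141243 269.06920904] 708 [0.6512 0.0386]
scene pad [285.83421751 284.07029178] 754 [ 0.6454 -0.0532]
scene pad [241.51077313 296.63751584] 789 [ 0.6333 -0.1441]
red [0.66067211 0.19963007] pot [0.51587142 0.37939068] pink [0.35629544 0.02553918]
```

Request:
{"name": "move_arm", "arguments": {"dr": [[0,0,-10],[0,0,-20],[0,0,-30],[0,0,-40],[0,0,-50],[0,0,-60],[0,0,-70],[0,0,-73],[0,0,-73],[0,0,-73]], "offset": [[0.045,-0.037,0],[0.09,-0.074,0],[0.135,-0.111,0],[0.18,-0.147,0],[0.225,-0.184,0],[0.27,-0.221,0],[0.315,-0.258,0],[0.36,-0.295,0],[0.36,-0.295,0],[0.36,-0.295,0]], "fingers": [0.0878,0.0878,0.0878,0.0878,0.0878,0.0878,0.0878,0.0878,0.0878,0.0878]}}

```text
clock: 1.35
tool_pos: [0.4331, -0.1867, 0.2223]
tool_rot: [0.707, 0.707, -0.0, -0.0]
ft_force: [0.1, -1.5, 0.0]
width: 1.002
gripper_force: 0.0
```

```bash
python3 - <<'E'
from h import *
c=cams.calibration("wrist"); im=cams.read_camera("wrist"); cv2.imwrite("pics/w1.png",im[:,:,::-1]); o=telemetry.get_obs()
print(o['tool_pos'],o['tool_rot'],o['clock'])
for k,X in dict(yellow=(.4338,-.186,.06),blue=(.4598,-.0524,.096),padD=(.6326,-.1453,.006),padC=(.6448,-.0541,.006)).items(): 
    g=proj('wrist',X,c); kk='cork' if 'pad' in k else k
    b,a=blob(im,kk,g,40); print(k,g,b,a,b is not None and ray('wrist',b,X[2],c))
E
```

```text
[ 0.4329327  -0.18725428  0.22238159] [ 7.07574689e-01  7.06638454e-01 -3.61282234e-04 -1.55364371e-04] 1.4
yellow [316.34734297 180.74536577] [316.81410256 179.67628205] 312 [ 0.43431294 -0.18479404]
blue [346.20518451  41.28301405] [346.81526549  40.14380531] 904 [ 0.4603085  -0.05148262]
padD [475.64134247 138.60444018] [456.66 140.39] 100 [ 0.60864989 -0.14771405]
padC [495.98983333  60.63058578] [477.21774194  66.98387097] 124 [ 0.62301607 -0.06165802]
```

View pics/w1.png

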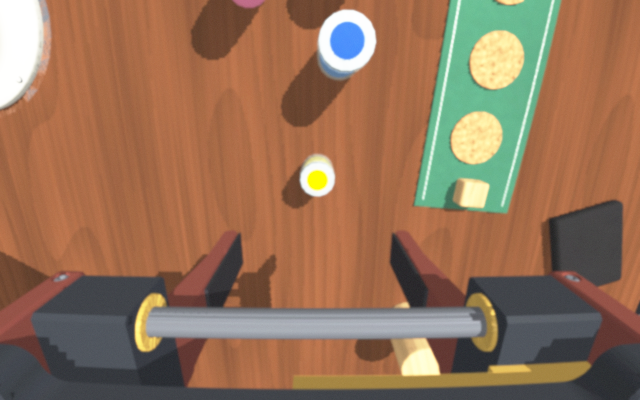

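The wrist view confirms yellow at (317,180) and blue at (347,40), within about 1 mm of the prediction. Both fingers straddle the yellow jar. I'm descending to grasp it.

Request:
{"name": "move_arm", "arguments": {"dr": [[0,0,0],[0,0,0],[0,0,0],[0,0,0],[0,0,0],[0,0,0],[0,0,0],[0,0,0],[0,0,0],[0,0,0],[0,0,0],[0,0,0]], "offset": [[0.002,0.001,0.05],[0.002,0.001,0.1],[0.002,0.001,0.15],[0.002,0.001,0.185],[0.002,0.001,0.208],[0.002,0.001,0.208],[0.002,0.001,0.208],[0.002,0.001,0.208],[0.002,0.001,0.208],[0.002,0.001,0.208],[0.002,0.001,0.208],[0.002,0.001,0.208]], "fingers": [0.0878,0.0878,0.0878,0.0878,0.0878,0.0878,0.03,0.03,0.03,0.03,0.03,0.03]}}

```text
clock: 2.9
tool_pos: [0.4345, -0.1843, 0.0148]
tool_rot: [0.707, 0.707, 0.0, 0.0]
ft_force: [-0.2, 0.7, 0.6]
width: 0.453
gripper_force: 30.0
```

Request:
{"name": "move_arm", "arguments": {"dr": [[0,0,0],[0,0,0],[0,0,0],[0,0,0],[0,0,0],[0,0,0],[0,0,0],[0,0,0],[0,0,0],[0,0,0],[0,0,0],[0,0,0]], "offset": [[0,0,-0.03],[0,0,-0.075],[0,0,-0.12],[0.02,0.014,-0.14],[0.06,0.043,-0.14],[0.11,0.079,-0.14],[0.16,0.115,-0.14],[0.21,0.151,-0.14],[0.26,0.187,-0.14],[0.295,0.212,-0.14],[0.313,0.225,-0.14],[0.313,0.225,-0.14]], "fingers": [0.03,0.03,0.03,0.03,0.03,0.03,0.03,0.03,0.03,0.03,0.03,0.03]}}

```text
clock: 4.4
tool_pos: [0.6595, 0.13, 0.1532]
tool_rot: [0.706, 0.708, -0.001, -0.001]
ft_force: [-0.9, -0.5, -1.1]
width: 0.457
gripper_force: 30.0
```

Request:
{"name": "move_arm", "arguments": {"dr": [[0,0,0],[0,0,0],[0,0,0],[0,0,0],[0,0,0],[0,0,0],[0,0,0],[0,0,0],[0,0,0]], "offset": [[-0.001,0,0.03],[-0.001,0,0.06],[-0.001,0,0.09],[-0.001,0,0.11],[-0.001,0,0.12],[-0.001,0,0.126],[-0.001,0,0.13],[-0.001,0,0.133],[-0.001,0,0.133]], "fingers": [0.03,0.03,0.03,0.03,0.03,0.03,0.03,0.03,0.03]}}

```text
clock: 5.52
tool_pos: [0.6595, 0.1277, 0.0218]
tool_rot: [0.707, 0.707, 0.0, 0.0]
ft_force: [0.6, 0.6, -0.3]
width: 0.448
gripper_force: 30.0
```

```bash
python3 -c "
from h import *
print(telemetry.get_obs()['tool_pos'],telemetry.get_obs()['ft_force'])"
```

```text
[0.65952592 0.12770375 0.02183907] [ 0.59629266  0.58281019 -0.28261338]
```

Request:
{"name": "move_arm", "arguments": {"dr": [[0,0,0],[0,0,0],[0,0,0],[0,0,0],[0,0,0],[0,0,0],[0,0,0],[0,0,0],[0,0,0],[0,0,0]], "offset": [[0,0,0.001],[0,0,0.001],[0,0,0.001],[0,0,0.001],[0,0,0.001],[0,0,0.001],[0,0,-0.03],[0,0,-0.08],[0,0,-0.13],[0,0,-0.15]], "fingers": [0.03,0.045,0.055,0.07,0.0878,0.0878,0.0878,0.0878,0.0878,0.0878]}}

```text
clock: 6.78
tool_pos: [0.6606, 0.1278, 0.176]
tool_rot: [0.707, 0.707, 0.002, 0.002]
ft_force: [0.3, 0.6, -0.2]
width: 1.001
gripper_force: 0.0
```

Request:
{"name": "move_arm", "arguments": {"dr": [[0,0,0],[0,0,0],[0,0,0],[0,0,0],[0,0,0],[0,0,0],[0,0,0],[0,0,0],[0,0,0],[0,0,0],[0,0,0],[0,0,0]], "offset": [[0.014,-0.045,0],[0.03,-0.1,0],[0.046,-0.155,0],[0.06,-0.205,0],[0.067,-0.226,0],[0.067,-0.226,0],[0.067,-0.226,0.03],[0.067,-0.226,0.08],[0.067,-0.226,0.12],[0.067,-0.226,0.142],[0.067,-0.226,0.142],[0.067,-0.226,0.142]], "fingers": [0.0878,0.0878,0.0878,0.0878,0.0878,0.0878,0.0878,0.0878,0.0878,0.0878,0.0878,0.0878]}}

```text
clock: 8.28
tool_pos: [0.4343, 0.1945, 0.0303]
tool_rot: [0.707, 0.707, 0.0, 0.0]
ft_force: [-0.3, 0.3, -0.9]
width: 1.002
gripper_force: 0.0
```

```bash
python3 - <<'E'
from h import *
o=telemetry.get_obs(); print(o['tool_pos'])
c=cams.calibration("wrist"); im=cams.read_camera("wrist"); cv2.imwrite("pics/w2.png",im[:,:,::-1])
g=proj('wrist',(.4334,.1956,.078),c); b,a=blob(im,'orange',g,60); print(g,b,a,b is not None and ray('wrist',b,.078,c))
E
```

```text
[0.4343156  0.19451596 0.03034367]
[313.34682774 295.9057073 ] [313.38245033 301.78476821] 604 [0.43340106 0.192541  ]
```

View pics/w2.png

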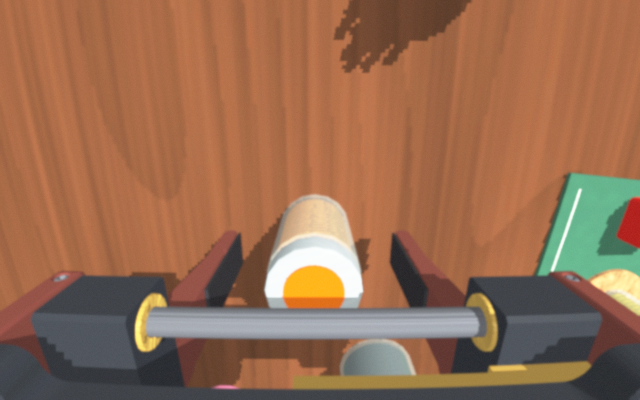

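The orange jar is centred between the fingers, with its disc at about (314,292), partly behind the bar. I'm shifting 2 mm in +y and closing.

Request:
{"name": "move_arm", "arguments": {"dr": [[0,0,0],[0,0,0],[0,0,0],[0,0,0],[0,0,0],[0,0,0],[0,0,0],[0,0,0],[0,0,0],[0,0,0]], "offset": [[0.002,0,0],[0.002,0,0],[0.002,0,0],[0.002,0,0],[0.002,0,0],[0.002,0,0],[0.002,0,-0.02],[0.002,0,-0.06],[0.002,0,-0.11],[0.002,0,-0.14]], "fingers": [0.0878,0.036,0.036,0.036,0.036,0.036,0.036,0.036,0.036,0.036]}}

```text
clock: 9.57
tool_pos: [0.4339, 0.1968, 0.1722]
tool_rot: [0.707, 0.707, 0.001, 0.001]
ft_force: [0.5, -0.1, -1.5]
width: 0.519
gripper_force: 30.0
```

Request:
{"name": "move_arm", "arguments": {"dr": [[0,0,0],[0,0,0],[0,0,0],[0,0,0],[0,0,0],[0,0,0],[0,0,0],[0,0,0]], "offset": [[-0.018,0.025,0],[-0.047,0.065,0],[-0.08,0.11,0],[-0.112,0.153,0],[-0.14,0.192,0],[-0.158,0.217,0],[-0.158,0.217,0],[-0.158,0.217,0]], "fingers": [0.036,0.036,0.036,0.036,0.036,0.036,0.036,0.036]}}

```text
clock: 10.58
tool_pos: [0.6499, 0.039, 0.1691]
tool_rot: [0.707, 0.707, -0.0, -0.001]
ft_force: [-0.2, 0.7, -1.0]
width: 0.515
gripper_force: 30.0
```

```bash
python3 - <<'E'
from h import *
o=telemetry.get_obs(); print(o['tool_pos'])
# where is the held jar, seen from scene/top (lid centre height ~ tcp z -.030+.078)
z=o['tool_pos'][2]-.0303+.078
for n in('scene','top'):
    im=cams.read_camera(n); g=proj(n,(*o['tool_pos'][:2],z)); cv2.imwrite(f'pics/{n}3.png',im[:,:,::-1])
    b,a=blob(im,'orange',g,10); print(n,g,b,a,b is not None and ray(n,b,z))
    g=proj(n,(.6595,.128,.066)); b,a=blob(im,'yellow',g,9); print(n,'yellow',g,b,a,b is not None and ray(n,b,.066))
E
```

```text
[0.64993062 0.03901285 0.16909154]
scene [328.32803536 224.33441774] [331.6  221.08] 25 [0.64676038 0.0462414 ]
scene yellow [371.01299946 245.03169936] None 0 False
top [342.32318377 133.53598145] None 0 False
top yellow [304.81293705 148.8695302 ] None 0 False
```

Request:
{"name": "move_arm", "arguments": {"dr": [[0,0,0],[0,0,0],[0,0,0],[0,0,0],[0,0,0],[0,0,0],[0,0,0],[0,0,0],[0,0,0]], "offset": [[0,0.001,0.03],[0,0.001,0.06],[0,0.001,0.09],[0,0.001,0.11],[0,0.001,0.12],[0,0.001,0.126],[0,0.001,0.13],[0,0.001,0.132],[0,0.001,0.132]], "fingers": [0.036,0.036,0.036,0.036,0.036,0.036,0.036,0.036,0.036]}}

```text
clock: 11.8
tool_pos: [0.6517, 0.0386, 0.038]
tool_rot: [0.707, 0.707, 0.0, 0.0]
ft_force: [1.1, -0.9, -1.6]
width: 0.518
gripper_force: 30.0
```

Request:
{"name": "move_arm", "arguments": {"dr": [[0,0,0],[0,0,0],[0,0,0],[0,0,0],[0,0,0],[0,0,0],[0,0,0],[0,0,0],[0,0,0],[0,0,0],[0,0,0]], "offset": [[0,0,0.001],[0,0,0.002],[0,0,0.002],[0,0,0.002],[0,0,0.002],[0,0,0.002],[0,0,0.002],[0,0,-0.03],[0,0,-0.08],[0,0,-0.12],[0,0,-0.14]], "fingers": [0.036,0.036,0.05,0.06,0.0745,0.0878,0.0878,0.0878,0.0878,0.0878,0.0878]}}

```text
clock: 13.18
tool_pos: [0.6522, 0.0386, 0.1808]
tool_rot: [0.707, 0.707, 0.001, 0.001]
ft_force: [0.2, -0.4, -0.6]
width: 1.0
gripper_force: 0.0
```

Request:
{"name": "move_arm", "arguments": {"dr": [[0,0,0],[0,0,0],[0,0,0],[0,0,0],[0,0,0],[0,0,0],[0,0,0]], "offset": [[-0.02,-0.042,0],[-0.045,-0.095,0],[-0.07,-0.148,0],[-0.085,-0.18,0],[-0.09,-0.191,0],[-0.09,-0.191,0],[-0.09,-0.191,0]], "fingers": [0.0878,0.0878,0.0878,0.0878,0.0878,0.0878,0.0878]}}

```text
clock: 14.05
tool_pos: [0.4612, -0.051, 0.1772]
tool_rot: [0.707, 0.707, -0.0, -0.0]
ft_force: [-0.2, 0.1, 0.1]
width: 1.0
gripper_force: 0.0
```

```bash
python3 - <<'E'
from h import *
o=telemetry.get_obs(); print(o['tool_pos'])
c=cams.calibration("wrist"); im=cams.read_camera("wrist"); cv2.imwrite("pics/w4.png",im[:,:,::-1])
for k,X in dict(blue=(.4602,-.0518,.096),black=(.4822,.0725,.116)).items():
    g=proj('wrist',X,c); b,a=blob(im,k,g,30); print(k,g,b,a,b is not None and ray('wrist',b,X[2],c))
for n in('scene','top'):
    im=cams.read_camera(n); cv2.imwrite(f'pics/{n}4.png',im[:,:,::-1])
    for k,X in dict(yellow=(.6595,.128,.066),orange=(.651,.0384,.084)).items():
        g=proj(n,X); b,a=blob(im,k,g,9); print(n,k,g,b,a,b is not None and ray(n,b,X[2]))
im=cv2.imread('pics/scene4.png')[180:330,200:420]; cv2.imwrite('pics/scene4c.png',cv2.resize(im,None,fx=3.5,fy=3.5,interpolation=cv2.INTER_CUBIC))
E
```

```text
[ 0.46119325 -0.05098454  0.17722101]
blue [314.43419885 205.82674592] [314.37585421 204.90660592] 878 [ 0.46015279 -0.05098114]
black [346.67707809  39.60633947] [343.99613153  51.86460348] 517 [0.4805635  0.06481483]
scene yellow [371.01299946 245.03169936] [370.29787234 245.27659574] 94 [0.65939174 0.12646902]
scene orange [327.99421959 255.27738992] [328.04651163 255.48062016] 129 [0.65141554 0.03832273]
top yellow [304.81293705 148.8695302 ] [306.03125 148.875  ] 32 [0.65945004 0.12488841]
top orange [340.23061555 149.72616159] None 0 False
```

View pics/scene4c.png

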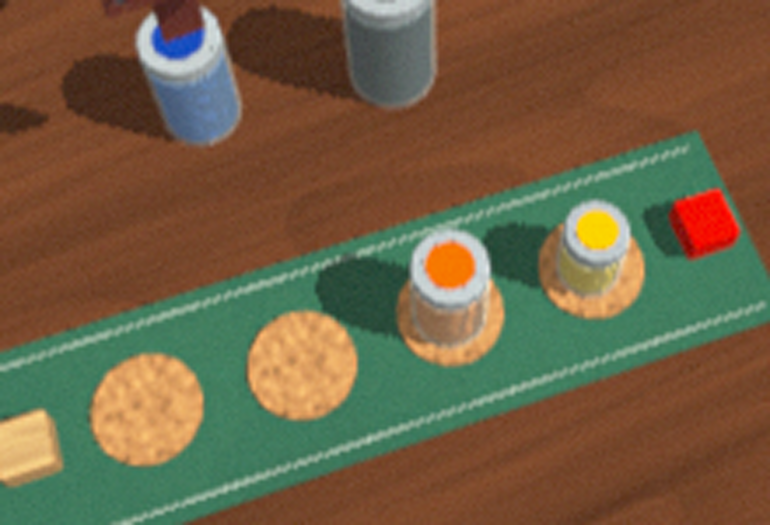

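View pics/w4.png

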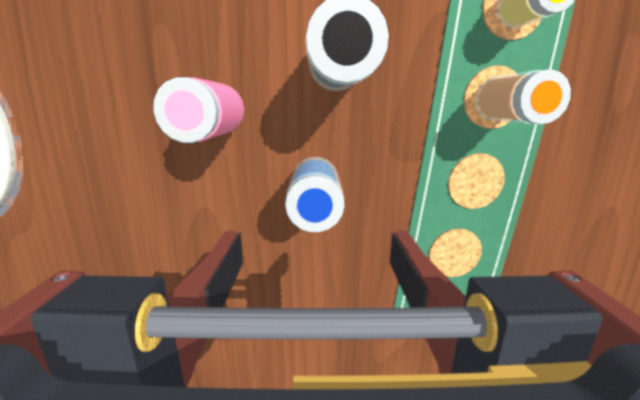

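The crop shows yellow and orange standing on their pads at the red-block end, yellow about 2 mm off centre in y and orange under 1 mm. The wrist view shows blue at (314,205), directly between the fingers, so I'm descending.

Request:
{"name": "move_arm", "arguments": {"dr": [[0,0,0],[0,0,0],[0,0,0],[0,0,0],[0,0,0],[0,0,0],[0,0,0],[0,0,0],[0,0,0],[0,0,0]], "offset": [[0,0,0.045],[0,0,0.09],[0,0,0.12],[0,0,0.135],[0,0,0.135],[0,0,0.135],[0,0,0.135],[0,0,0.135],[0,0,0.135],[0,0,0.135]], "fingers": [0.0878,0.0878,0.0878,0.0878,0.0878,0.042,0.042,0.042,0.042,0.042]}}

```text
clock: 15.45
tool_pos: [0.4605, -0.0515, 0.0431]
tool_rot: [0.707, 0.707, 0.0, 0.0]
ft_force: [-1.1, -0.5, 4.2]
width: 0.587
gripper_force: 30.0
```

Request:
{"name": "move_arm", "arguments": {"dr": [[0,0,0],[0,0,0],[0,0,0],[0,0,0],[0,0,0],[0,0,0],[0,0,0],[0,0,0],[0,0,0]], "offset": [[0,0,-0.02],[0,0,-0.05],[0,0.02,-0.07],[-0.001,0.06,-0.07],[-0.002,0.11,-0.07],[-0.002,0.155,-0.07],[-0.002,0.185,-0.07],[-0.002,0.185,-0.07],[-0.002,0.185,-0.07]], "fingers": [0.042,0.042,0.042,0.042,0.042,0.042,0.042,0.042,0.042]}}

```text
clock: 16.58
tool_pos: [0.6447, -0.0533, 0.1117]
tool_rot: [0.707, 0.707, -0.001, -0.001]
ft_force: [-0.5, -0.1, -2.3]
width: 0.589
gripper_force: 30.0
```

Request:
{"name": "move_arm", "arguments": {"dr": [[0,0,0],[0,0,0],[0,0,0],[0,0,0],[0,0,0],[0,0,0],[0,0,0],[0,0,0]], "offset": [[0,0,0.02],[0,0,0.038],[0,0,0.05],[0,0,0.056],[0,0,0.059],[0,0,0.061],[0,0,0.062],[0,0,0.062]], "fingers": [0.042,0.042,0.042,0.042,0.042,0.042,0.042,0.042]}}

```text
clock: 17.58
tool_pos: [0.6456, -0.0534, 0.0509]
tool_rot: [0.707, 0.707, 0.0, 0.0]
ft_force: [0.4, -0.0, -2.4]
width: 0.586
gripper_force: 30.0
```

Request:
{"name": "move_arm", "arguments": {"dr": [[0,0,0],[0,0,0],[0,0,0]], "offset": [[0,0,0.001],[0,0,0.002],[0,0,0.002]], "fingers": [0.042,0.042,0.042]}}

```text
clock: 17.95
tool_pos: [0.6456, -0.0534, 0.0492]
tool_rot: [0.707, 0.707, 0.0, 0.0]
ft_force: [-0.5, 0.4, 0.9]
width: 0.586
gripper_force: 30.0
```

Contact is made, so I'm releasing and rising.

Request:
{"name": "move_arm", "arguments": {"dr": [[0,0,0],[0,0,0],[0,0,0],[0,0,0],[0,0,0],[0,0,0],[0,0,0],[0,0,0],[0,0,0],[0,0,0]], "offset": [[0,0,0],[0,0,0],[0,0,0],[0,0,0],[0,0,-0.02],[0,0,-0.06],[0,0,-0.11],[0,0,-0.15],[0,0,-0.15],[0,0,-0.15]], "fingers": [0.056,0.066,0.08,0.0878,0.0878,0.0878,0.0878,0.0878,0.0878,0.0878]}}

```text
clock: 19.2
tool_pos: [0.6454, -0.0534, 0.1987]
tool_rot: [0.707, 0.707, 0.0, 0.0]
ft_force: [0.3, 0.4, -1.3]
width: 1.001
gripper_force: 0.0
```

Request:
{"name": "move_arm", "arguments": {"dr": [[0,0,0],[0,0,0],[0,0,0],[0,0,0],[0,0,0],[0,0,0],[0,0,0]], "offset": [[0.03,-0.039,0],[0.065,-0.084,0],[0.1,-0.129,0],[0.12,-0.155,0],[0.126,-0.163,0],[0.126,-0.163,0],[0.126,-0.163,0]], "fingers": [0.0878,0.0878,0.0878,0.0878,0.0878,0.0878,0.0878]}}

```text
clock: 20.08
tool_pos: [0.483, 0.0719, 0.1979]
tool_rot: [0.707, 0.707, -0.0, -0.0]
ft_force: [-0.2, -0.0, -0.1]
width: 0.998
gripper_force: 0.0
```

```bash
python3 - <<'E'
from h import *
o=telemetry.get_obs(); print(o['tool_pos'])
c=cams.calibration("wrist"); im=cams.read_camera("wrist"); cv2.imwrite("pics/w5.png",im[:,:,::-1])
X=(.4822,.0725,.116)
g=proj('wrist',X,c); b,a=blob(im,'black',g,32); print(g,b,a,b is not None and ray('wrist',b,X[2],c))
E
```

```text
[0.48301448 0.07191265 0.19794784]
[314.71064548 203.90747347] [314.84307992 202.06237817] 1026 [0.48231756 0.07413883]
```

View pics/w5.png

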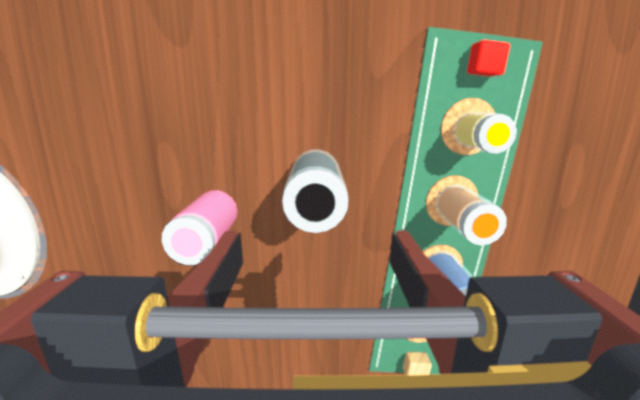

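The wrist view shows black at (315,202), centred between the fingers, with pink at (185,240) clear of them. I'm shifting 1.5 mm in +y, descending and gripping.

Request:
{"name": "move_arm", "arguments": {"dr": [[0,0,0],[0,0,0],[0,0,0],[0,0,0],[0,0,0],[0,0,0],[0,0,0],[0,0,0],[0,0,0],[0,0,0]], "offset": [[0.0015,-0.001,0.045],[0.0015,-0.001,0.09],[0.0015,-0.001,0.125],[0.0015,-0.001,0.146],[0.0015,-0.001,0.146],[0.0015,-0.001,0.146],[0.0015,-0.001,0.146],[0.0015,-0.001,0.146],[0.0015,-0.001,0.146],[0.0015,-0.001,0.146]], "fingers": [0.0878,0.0878,0.0878,0.0878,0.0878,0.048,0.048,0.048,0.048,0.048]}}

```text
clock: 21.38
tool_pos: [0.482, 0.0741, 0.0535]
tool_rot: [0.707, 0.707, 0.001, 0.001]
ft_force: [0.3, 0.4, 3.9]
width: 0.656
gripper_force: 30.0
```

Request:
{"name": "move_arm", "arguments": {"dr": [[0,0,0],[0,0,0],[0,0,0],[0,0,0],[0,0,0],[0,0,0],[0,0,0],[0,0,0],[0,0,0],[0,0,0],[0,0,0]], "offset": [[0,0,-0.02],[0,0,-0.06],[0,0,-0.1],[-0.015,0.01,-0.125],[-0.045,0.031,-0.13],[-0.09,0.062,-0.13],[-0.14,0.097,-0.13],[-0.185,0.128,-0.13],[-0.218,0.151,-0.13],[-0.218,0.151,-0.13],[-0.218,0.151,-0.13]], "fingers": [0.048,0.048,0.048,0.048,0.048,0.048,0.048,0.048,0.048,0.048,0.048]}}

```text
clock: 22.75
tool_pos: [0.6321, -0.1434, 0.1827]
tool_rot: [0.707, 0.707, -0.0, -0.001]
ft_force: [0.5, -0.2, -2.6]
width: 0.659
gripper_force: 30.0
```

Request:
{"name": "move_arm", "arguments": {"dr": [[0,0,0],[0,0,0],[0,0,0],[0,0,0],[0,0,0],[0,0,0],[0,0,0],[0,0,0],[0,0,0]], "offset": [[-0.001,0.001,0.03],[-0.001,0.001,0.065],[-0.001,0.001,0.095],[-0.001,0.001,0.11],[-0.001,0.001,0.116],[-0.001,0.001,0.119],[-0.001,0.001,0.121],[-0.001,0.001,0.122],[-0.001,0.001,0.122]], "fingers": [0.048,0.048,0.048,0.048,0.048,0.048,0.048,0.048,0.048]}}

```text
clock: 23.88
tool_pos: [0.6336, -0.145, 0.061]
tool_rot: [0.707, 0.707, 0.0, 0.0]
ft_force: [0.1, -0.1, -2.7]
width: 0.657
gripper_force: 30.0
```

Request:
{"name": "move_arm", "arguments": {"dr": [[0,0,0],[0,0,0],[0,0,0]], "offset": [[0,0,0.001],[0,0,0.002],[0,0,0.002]], "fingers": [0.048,0.048,0.048]}}

```text
clock: 24.25
tool_pos: [0.6336, -0.145, 0.0595]
tool_rot: [0.707, 0.707, 0.0, 0.0]
ft_force: [-1.7, 0.8, 2.6]
width: 0.658
gripper_force: 30.0
```

Contact again. I'm releasing, rising and backing off toward the robot.

Request:
{"name": "move_arm", "arguments": {"dr": [[0,0,0],[0,0,0],[0,0,0],[0,0,0],[0,0,0],[0,0,0],[0,0,0],[0,0,0],[0,0,0],[0,0,0],[0,0,0],[0,0,0]], "offset": [[0,0,0],[0,0,0],[0,0,0],[0,0,0],[0,0,-0.02],[0,0,-0.07],[0,0,-0.12],[0,0,-0.16],[-0.01,-0.05,-0.18],[-0.03,-0.1,-0.18],[-0.06,-0.15,-0.18],[-0.08,-0.19,-0.18]], "fingers": [0.062,0.072,0.084,0.0878,0.0878,0.0878,0.0878,0.0878,0.0878,0.0878,0.0878,0.0878]}}

```text
clock: 25.75
tool_pos: [0.4418, -0.2257, 0.2408]
tool_rot: [0.707, 0.707, 0.0, 0.001]
ft_force: [0.1, -1.0, 0.2]
width: 0.995
gripper_force: 0.0
```

```bash
python3 - <<'E'
from h import *
P=dict(yellow=(.6597,.1283),orange=(.6512,.0386),blue=(.6454,-.0532),black=(.6333,-.1441))
T=dict(yellow=(.6585,.1275),orange=(.6498,.0373),blue=(.6441,-.055),black=(.6319,-.1464))
for n,Q in(('scene',P),('top',T)):
    im=cams.read_camera(n); cv2.imwrite(f'pics/{n}6.png',im[:,:,::-1])
    for k,q in Q.items():
        z=H[k]+.006; g=proj(n,(*q,z)); b,a=blob(im,k,g,9); print(n,k,a,b is not None and ((ray(n,b,z)-q)*1000).round(1))
    if n=='scene': cv2.imwrite('pics/s6c.png',cv2.resize(im[100:350,170:490,::-1],None,fx=2.4,fy=2.4,interpolation=cv2.INTER_CUBIC))
E
```

```text
scene yellow 98 [-0.3 -1.8]
scene orange 129 [ 0.2 -0.3]
scene blue 189 [-0.3 -0.4]
scene black 230 [-0.1 -0. ]
top yellow 2 [2.  3.8]
top orange 1 [8.4 1.5]
top blue 67 [ 0.5 -0.3]
top black 99 [ 1.2 -1.6]
```

View pics/s6c.png

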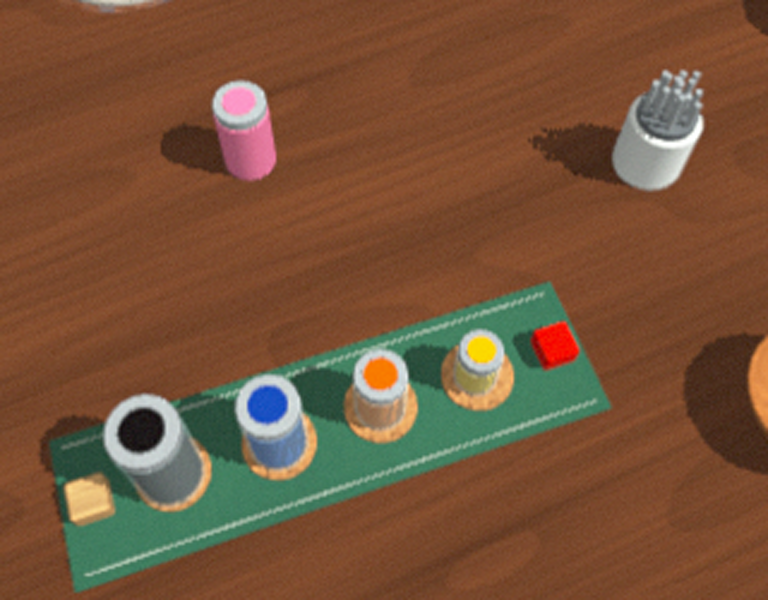

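The crop shows all four jars upright on their pads, running yellow, orange, blue, black away from the red block. All are within about 2 mm of centre, the pot is untouched, and the robot is clear. I'm handing it in.

```bash
python3 -c "
from plant import finish_job
print(finish_job())"
```

```text
the job is handed in; nothing more can be done
None
```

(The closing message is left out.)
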